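Switch the ball feeder to its other chute

ROBOT

A 6-joint arm with a two-finger parallel gripper is mounted at the origin on a cart in front of the work surface, level with it; the furniture and walls round the work are solid. World frame = base frame: x ahead of the robot, y to its left, z up, the work surface at z = 0. Lengths are in m, angles in rad, forces in N, time in s.
With the tool pointing down it reaches from about 0.4 to 0.825 m from the base axis. Payload 7 kg.
Tool frame: the origin (TCP) lies midway between the tips of the shut fingers; the grasp point (between the pads) lies hold_point_z behind it (hold_point_z is the distance from the TCP to the grasp point, in m); z points along the fingers, y is the line along which they close (so a half turn about z gives the same grasp; the last joint's range is limited). The gripper opens to 88 mm and grips with 3 to 60 N. Pads are 19 mm wide; open, the fingers measure 130 mm over their backs; the gripper's body (78 mm by 193 mm) begins 47 mm behind the grasp point.
Start: joints at [1.486, 0.359, 0.012, 0, -1.224, -0.288], TCP at [0.246, 0.629, 0.227] pointing down, gripper open.
Joint ranges: [-3.07, 3.07], [-1.43, 2.12], [-1.02, 1.25], [-3.03, 1.67], [-3.05, -0], [-3.03, 3.03]. Speed limits (rad/s): [2.39, 2.39, 3.01, 3.14, 3.14, 3.14].

INTERFACE

Orientations are given as [roll, pitch, yaw] about the fixed x, y, z axes, in that order (R = Rz(yaw) Ry(pitch) Rx(roll)).
In Python, from station import * gives the robot as it stands.
- The arm moves only by the tool apply_moves, never from a script. Its argument "steps" is a list of rows, each an object with "translation": the shift along the world's x, y, z scaled (see below), a list of three; "rotation": the turn, a rotation vector about the world's x, y, z scaled (see below), a list of three. A call has exactly 10 rows; each row is the pose to reach, as a shift and turn from the pose commanded when the call began; what a row does not reach only later rows make up. The controller multiplies each number of a shift by 250 mm and each number of a turn by 30 degrees. A row lasts 1/12 s, in which the tool goes at most 41.7 mm and 7.16 degrees, less where a joint would pass 70% of its speed; a pose out of reach is approached as far as the arm can. A call with a number of a shift or a turn outside -1 to 1 is refused whole. A call with a gripper value outside its range is refused whole. "jaw" is the closure, from -1 (fully open) to 1 (shut), so that 0 is half open, set as the call begins (left out, the last holds). The fingers move at their own pace and stop on an object; "newtons" is the grip in N (left out, the last holds). Time passes only in rows, so rows that repeat a pose let the fingers close, or fill a call up. It gives the time, the measured TCP pose, the force, the opening and the grip force at its end, in the units of the state.
- get_state(): the state, without advancing time (a new reading comes with each control period).
- grab_frame(name): name is "side" or "top"; returns the picture (400x640x3 uint8, blue, green, red); there is no depth.
- camera_model(name): a dict with "fx", "fy", "cx", "cy" (pixels), "k1" (the pictures are not rectified: a ray, as slopes to the right and down, at radius r is drawn at 1 + k1 r^2 times it, then the intrinsics apply), "xyz" and "rotation" of the camera in the world. Camera axes: x right, y down, z forward; pixel columns grow to the right and rows downward; lengths in m; the calibration is good to about 2 mm. A picture is of the moment at which its call begins. camera_model takes no time and is no camera call.
- job_done(): hands the job in; it is judged then, once.
The state is a dict: "t": time; "q": joint angles; "qd": joint speeds; "joint_efforts": joint torques, N m; "eef_pos": TCP position; "ee_rot": TCP orientation; "force": force on the tool from outside, world axes, zero at the start; "moment": the same for the moment, N m; "width": finger opening in m; "gripper_force": force on a finger pad.
Only numpy, scipy, OpenCV 4.12 (cv2) and the standard library are available. Lean on these libraries where they do the work, as an engineer would, in place of code of your own. Each camera call takes 0.05 s, during which the arm holds its last target. There are 200 camera calls.

TASK

The ball feeder is set to run into one of its two bins; the next three balls belong in the other one. With the slide still shut, rock the seesaw gate over onto its other stop, then push the slide fully open so that all three balls roll down into the other bin, and push the slide fully shut again. Only push, lightly, with the fingertips: do not touch the balls, and leave the things lying about where they are.

Things in the scene. Friction and masses are not known exactly. Their poses are not given: they have to be found in the camera images.
- feeder: Ball feeder, fixed bench unit of steel and aluminium, 0.26 m deep, 0.38 m wide, 0.165 m high. Origin on the table under the gate's pivot; x points away from the robot, y left along the gate, z up. The feed chute (34 mm wide) slopes from x = 0.175 at the back to the gate's middle. The gate, a steel trough 220 x 38 mm along y, pivots at z = 0.092; its low end feeds an outlet chute with a bin below.
- gate (a joint): Angle of the seesaw gate, rad. +0.27: left (+y) end down on its stop, balls run to the left bin; -0.27: right (-y) end down, balls run to the right bin. The tumbler weight makes it fall to one stop or the other; at the start it may lie either way.
- slide (a joint): Travel of the slide (a notched upright steel plate across the feed chute), m, along the feeder's +y (left). 0: shut, the balls are held; 0.045: fully open against its stop. It stays where it is left; pushing takes about 2 N. Once open, the balls take about 2 s to reach the bin.
- pad_left (a point): Top of the seesaw gate's left (+y) thumb pad, a steel plate 42 mm (y) by 36 mm (x) by 3 mm with rubber ribs, at the robot side of the trough near its left end; the point is 2 mm to the robot side of its centre. 0.121 m above the table when up, 0.076 m when down. Pressing the raised pad takes under 1 N; past half-way the gate falls over by its own weight to a hard stop.
- pad_right (a point): Top of the seesaw gate's right (-y) thumb pad, a steel plate 42 mm (y) by 36 mm (x) by 3 mm with rubber ribs, at the robot side of the trough near its right end; the point is 2 mm to the robot side of its centre. 0.121 m above the table when up, 0.076 m when down. Pressing the raised pad takes under 1 N; past half-way the gate falls over by its own weight to a hard stop.
- tab_right (a point): Centre of the outer (-y) face of the slide's right end tab, an upright steel plate 36 mm along x, 38 mm high, 3 mm thick, about 0.145 m above the table; nothing stands beside it. Push this face to the left (feeder's +y) 45 mm to open the slide. The tab moves with the slide.
- tab_left (a point): Centre of the outer (+y) face of the slide's left end tab, same size and height. Push this face to the right (feeder's -y) to shut the slide. The tab moves with the slide.
- ball1_center (a point): Centre of a steel ball, 24 mm across, 57 g. At the start the three balls wait in a row in the feed chute behind the shut slide (ball1 in front, ball3 last) and roll out by themselves when it is open.
- ball2_center (a point): Centre of a steel ball, 24 mm across, 57 g. At the start the three balls wait in a row in the feed chute behind the shut slide (ball1 in front, ball3 last) and roll out by themselves when it is open.
- ball3_center (a point): Centre of a steel ball, 24 mm across, 57 g. At the start the three balls wait in a row in the feed chute behind the shut slide (ball1 in front, ball3 last) and roll out by themselves when it is open.
- bin_left: Grey open-topped parts bin, 106 mm (x) by 116 mm (y), fixed, at the end of the left (+y) outlet chute: wall on the chute's side 30 mm high, far wall 74 mm, walls 3 mm thick. Origin at the centre of its underside, axes as the feeder's.
- bin_right: Grey open-topped parts bin, 106 mm (x) by 116 mm (y), fixed, at the end of the right (-y) outlet chute: wall on the chute's side 30 mm high, far wall 74 mm, walls 3 mm thick. Origin at the centre of its underside, axes as the feeder's.
- screwdriver: Bystander: red-handled screwdriver, 209 mm long, 26 mm high, lying in front of the feeder; origin under its middle.
- wrench_13: Bystander: small combination wrench, 166 mm long, lying at the front left; origin under its middle.
- gasket_orange: Bystander: ring gasket 50 mm across, 9 mm high, at the front right; origin under its middle.
- jar_black: Bystander: jar with a black lid, 54 mm across, 48 mm high, behind the left bin; origin under its middle.
- gasket_white: Bystander: white ring gasket 64 mm across, 8 mm high, lying left of the feed chute; origin under its middle.
- marker: Bystander: marker pen, 131 mm long, 17 mm high, lying right of the feed chute; origin under its middle.
- bob (a point): Centre of the gate's tumbler weight, a dark steel disc 34 mm across and 24 mm thick (along x), on an upright arm at the robot side of the gate, 46 mm above its pivot, top 0.153 m above the table. It swings with the gate and leans toward the side being fed.
- tape_roll: Bystander: roll of tape lying flat, 86 mm across, 24 mm high, behind the right bin; origin under its middle.
There are look-alikes about, which are no part of the job. Leave any blue look-alike of the bin_right alone.

How it is judged:
On the way, in this order (a step that is already met when the one before it is completed fails the run):
1. the seesaw gate lies over on its other stop while the slide is still shut (distance of pad_left from where it was at the start of the episode above 0.025 m and (value of joint gate above 0.24 rad or value of joint gate below -0.24 rad) and value of joint slide below 0.008 m), for 0.3 s.
2. the slide is pushed open with the gate still over (distance of pad_left from where it was at the start of the episode above 0.025 m and (value of joint gate above 0.24 rad or value of joint gate below -0.24 rad) and value of joint slide above 0.035 m), for 0.1 s.
3. all three balls lie in the bin under the chute that the gate now feeds (((value of joint gate above 0.24 rad and x of ball1_center in the frame of bin_left between -0.053 and 0.053 m and y of ball1_center in the frame of bin_left between -0.058 and 0.058 m and z of each of ball1_center, ball2_center, ball3_center in the frame of bin_left below 0.045 m and x of ball2_center in the frame of bin_left between -0.053 and 0.053 m and y of ball2_center in the frame of bin_left between -0.058 and 0.058 m and x of ball3_center in the frame of bin_left between -0.053 and 0.053 m and y of ball3_center in the frame of bin_left between -0.058 and 0.058 m) or (value of joint gate below -0.24 rad and x of ball1_center in the frame of bin_right between -0.053 and 0.053 m and y of ball1_center in the frame of bin_right between -0.058 and 0.058 m and z of each of ball1_center, ball2_center, ball3_center in the frame of bin_right below 0.045 m and x of ball2_center in the frame of bin_right between -0.053 and 0.053 m and y of ball2_center in the frame of bin_right between -0.058 and 0.058 m and x of ball3_center in the frame of bin_right between -0.053 and 0.053 m and y of ball3_center in the frame of bin_right between -0.058 and 0.058 m))), for 0.2 s.
At the end, for the whole second after the job is handed in: The gate lies on the stop opposite to where it started (joint gate beyond 0.24 rad on that side), all three balls are at rest in the bin on that side, the slide is shut to within 6 mm, and the loose things lie within 30 mm of where they were (distance of pad_left from where it was at the start of the episode above 0.025 m and (value of joint gate above 0.24 rad or value of joint gate below -0.24 rad) and ((value of joint gate above 0.24 rad and x of ball1_center in the frame of bin_left between -0.053 and 0.053 m and y of ball1_center in the frame of bin_left between -0.058 and 0.058 m and z of each of ball1_center, ball2_center, ball3_center in the frame of bin_left below 0.045 m and x of ball2_center in the frame of bin_left between -0.053 and 0.053 m and y of ball2_center in the frame of bin_left between -0.058 and 0.058 m and x of ball3_center in the frame of bin_left between -0.053 and 0.053 m and y of ball3_center in the frame of bin_left between -0.058 and 0.058 m) or (value of joint gate below -0.24 rad and x of ball1_center in the frame of bin_right between -0.053 and 0.053 m and y of ball1_center in the frame of bin_right between -0.058 and 0.058 m and z of each of ball1_center, ball2_center, ball3_center in the frame of bin_right below 0.045 m and x of ball2_center in the frame of bin_right between -0.053 and 0.053 m and y of ball2_center in the frame of bin_right between -0.058 and 0.058 m and x of ball3_center in the frame of bin_right between -0.053 and 0.053 m and y of ball3_center in the frame of bin_right between -0.058 and 0.058 m)) and value of joint slide below 0.006 m and linear speed of each of ball1, ball2, ball3 below 0.03 m/s); the robot touches nothing.
It fails at once if a ball is touched by the fingers or lifted (contact force between the fingers and ball1 above 0.3 N or contact force between the fingers and ball2 above 0.3 N or contact force between the fingers and ball3 above 0.3 N or height (world z) of any of ball1_center, ball2_center, ball3_center above 0.2 m).
It fails at once if one of the tools and parts lying about is moved or lifted (distance of any of screwdriver, wrench_13, gasket_orange, jar_black, tape_roll, gasket_white, marker from where it was at the start of the episode above 0.03 m).
It fails at once if the feeder is pushed harder than 35 N (contact force between the arm and feeder above 35 N).
It also fails if it takes over 42 s, if anything falls off the work surface, if the arm or the gripper's body presses on something with over 40 N, if the wrist force passes 120 N, or if a joint passes its speed limit or range.

## Working session

There is one attempt and no reset: what is moved stays moved. The work goes in short steps, Python scripts to look and compute and a tool call to move; the robot and the scene stay as the last step left them, time stands still between calls to the robot, and variables do not carry over. Pictures are saved under pics/ and viewed, at most 10 in all, crops included, and the job is handed in when it is done.

Besides the shell and the picture viewer there is one more tool, called after "Call:" as name([rows], argument=value, ...), one row to a line, values as JSON. apply_moves: Moves the arm, as the interface text tells. Shifts and turns lie within -1 to 1; 1 stands for 250 mm of shift or 30 degrees of turn. Its arguments: {"type":"object","properties":{"steps":{"type":"array"},"jaw":{"type":"number"},"newtons":{"type":"number"}},"required":["steps"]}

```bash
mkdir -p pics
cat > h.py <<'E'
from station import *
import numpy as np, cv2
def ray(n,u,v):
    c=camera_model(n); K=np.array([[c['fx'],0,c['cx']],[0,c['fy'],c['cy']],[0,0,1.]])
    x=(u-c['cx'])/c['fx']; y=(v-c['cy'])/c['fy']; a,b=x,y
    for _ in range(20):
        s=1+c['k1']*(a*a+b*b); a,b=x/s,y/s
    R=np.array(c['rotation']); R=R if R.shape==(3,3) else None
    return np.array(c['xyz']),R@np.array([a,b,1.])
def onz(n,u,v,z):
    o,d=ray(n,u,v); return o+d*(z-o[2])/d[2]
def proj(n,p):
    c=camera_model(n); q=np.array(c['rotation']).T@(np.array(p)-np.array(c['xyz']))
    a,b=q[:2]/q[2]; s=1+c['k1']*(a*a+b*b)
    return np.array([c['fx']*a*s+c['cx'],c['fy']*b*s+c['cy']])
E
python3 - <<'E'
from h import *
for n in('top','side'):
    cv2.imwrite(f'pics/{n}0.png',grab_frame(n)); print(n,camera_model(n))
print(get_state())
E
```

```text
top {'fx': 436.98388468770696, 'fy': 436.98388468770696, 'cx': 321.68671858526017, 'cy': 190.33483779918424, 'k1': 0.030040176735024002, 'xyz': array([ 0.46974691, -0.00465782,  1.2188105 ]), 'rotation': array([-3.06130639, -0.01266669, -1.56840989])}
side {'fx': 430.120779118746, 'fy': 430.120779118746, 'cx': 321.50477832373235, 'cy': 204.35134397153428, 'k1': -0.037155049431863235, 'xyz': array([ 0.61873543, -1.20959178,  0.66843152]), 'rotation': array([-2.01712938,  0.00431735,  0.04065726])}
{'t': 0.1, 'q': array([ 1.48613658e+00,  3.59353899e-01,  1.11455562e-02, -3.11074905e-04,
       -1.22410499e+00, -2.88091637e-01]), 'qd': array([ 0.0009447 , -0.0011976 ,  0.00168436,  0.00220609, -0.00062483,
        0.00156757]), 'joint_efforts': array([-1.03236660e-03, -5.84159803e+01,  2.93754083e+01,  7.01537222e+00,
        1.01853185e-02, -4.42536964e-05]), 'eef_pos': array([0.24569098, 0.6282225 , 0.22568879]), 'ee_rot': array([ 3.14005508e+00, -1.50664501e-04, -3.72857188e-01]), 'force': array([-0.06408403,  0.80490878,  0.4683735 ]), 'moment': array([-0.02262528,  0.01771145, -0.06403616]), 'gripper_force': 0.0, 'width': 0.08758765031742784}
```

View pics/top0.png

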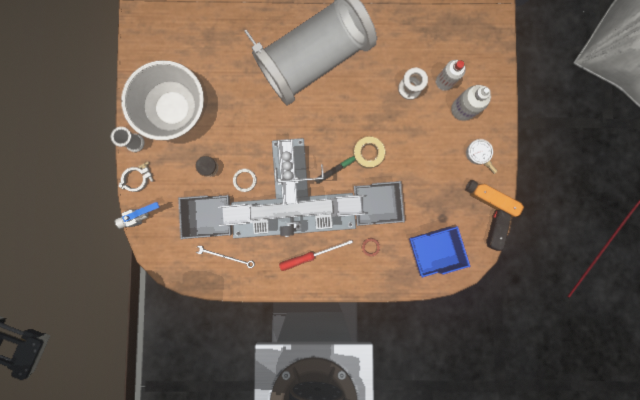

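View pics/side0.png

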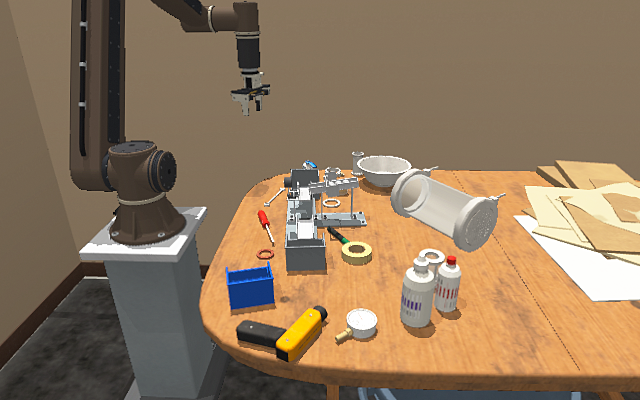

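The top view shows the feeder with bins at (206,216) and (380,203), pads at about (261,227) and (323,222), balls at (287,165), and the tab near (323,175). The blue look-alike bin is at (440,251). I'll enlarge the feeder in both views.

```bash
sed -i "s/^import numpy.*/&\nfrom scipy.spatial.transform import Rotation as Ro/; s/R=np.array(c\['rotation'\]); R=R if.*/R=Ro.from_euler('xyz',c['rotation']).as_matrix()/; s/np.array(c\['rotation'\]).T@/Ro.from_euler('xyz',c['rotation']).as_matrix().T@/" h.py
python3 - <<'E'
from h import *
t=cv2.imread('pics/top0.png')[125:250,175:415]; s=cv2.imread('pics/side0.png')[150:280,250:400]
cv2.imwrite('pics/tc.png',cv2.resize(t,None,fx=3.3,fy=3.3,interpolation=cv2.INTER_CUBIC))
cv2.imwrite('pics/sc.png',cv2.resize(s,None,fx=4.5,fy=4.5,interpolation=cv2.INTER_CUBIC))
for uv in[(206,216),(380,203)]: print(onz('top',*uv,0.0))
E
```

```text
[0.49544555 0.30042937 0.        ]
[ 0.53289707 -0.18294771  0.        ]
```

View pics/tc.png

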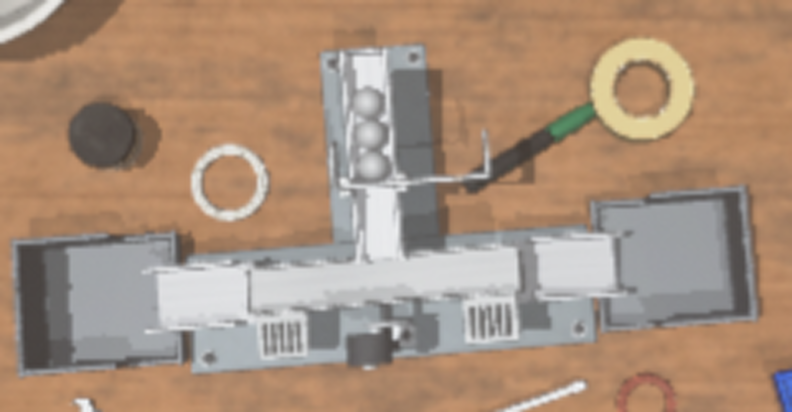

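View pics/sc.png

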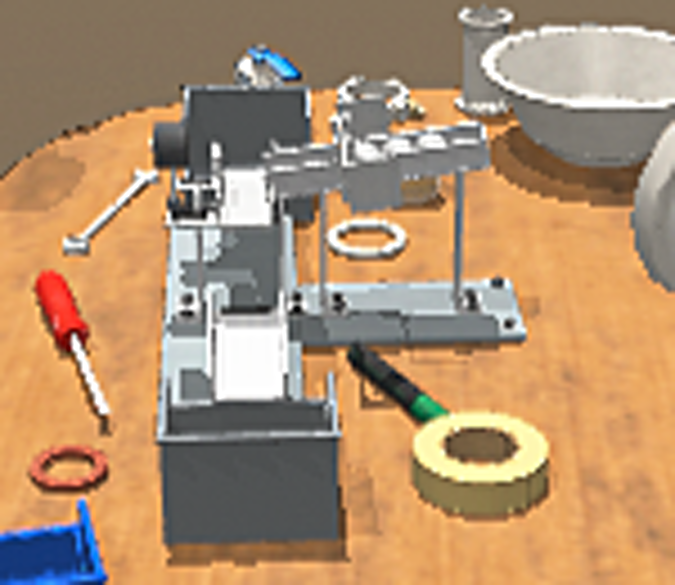

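Run:
```python
from h import *
f=lambda x,y,z: onz('top',175+(x+.5)/3.3-.5,125+(y+.5)/3.3-.5,z)
P={}
for n,x,y,z in [('padR',491,317,.121),('padL',283,334,.076),('tabRback',486,132,.164),('tabRfront',489,178,.164),('tabLback',332,145,.164),('tabLfront',344,186,.164),('slideplateL',350,184,.15),('ball1',373,166,.13),('ball3',368,101,.145),('bob',370,350,.14),
 ('binLc1',12,240,.074),('binLc2',20,374,.074),('binRc1',746,188,.074),('binRc2',757,318,.074)]:
    P[n]=f(x,y,z); print(n,P[n].round(4))
a=(P['binLc1']+P['binLc2']-P['binRc1']-P['binRc2']); print('yaw bins',np.degrees(np.arctan2(-a[0],a[1])),np.linalg.norm(a[:2])/2)
b=P['padL']-P['padR']; print('yaw pads',np.degrees(np.arctan2(-b[0],b[1])),np.linalg.norm(b[:2]))
d=P['ball3']-P['ball1']; print('yaw balls',np.degrees(np.arctan2(d[1],d[0])))
print('center',sum(P[k] for k in['binLc1','binLc2','binRc1','binRc2'])/4)
```

```text
padR [ 0.4818 -0.0229  0.121 ]
padL [0.4685 0.1402 0.076 ]
tabRback [ 0.6173 -0.0182  0.164 ]
tabRfront [ 0.5833 -0.0205  0.164 ]
tabLback [0.6072 0.095  0.164 ]
tabLfront [0.5769 0.0859 0.164 ]
slideplateL [0.5799 0.0827 0.15  ]
ball1 [0.5957 0.067  0.13  ]
ball3 [0.6431 0.0702 0.145 ]
bob [0.4568 0.0674 0.14  ]
binLc1 [0.5422 0.3547 0.074 ]
binLc2 [0.437  0.3454 0.074 ]
binRc1 [ 0.5857 -0.2272  0.074 ]
binRc2 [ 0.4821 -0.2347  0.074 ]
yaw bins 4.355671655634528 0.5826783566278049
yaw pads 4.637966149989686 0.16367433145618898
yaw balls 3.8333686831896854
center [0.51174515 0.05955441 0.074     ]
```

The bob leans left, at crop (370,350) against an arm foot at (395,330), so the gate is at +0.27. I need to press the raised **right** pad.

Candidates:
- **Pad:** the right pad at (323.8,221) is the one to press. The left pad at (261,226) is the other option.
- **Tabs:** the right tab is at (322,172) and the left tab at (277,175).
- **Bins:** the grey right bin is at (380,203). The blue look-alike at (440,251) is to be left alone.

The measured pad spacing is 164 mm and the yaw is +4.4° from both pads and bins, so the points agree. I'm now moving above the right pad with the jaws shut.

Call:
apply_moves([
  {"translation": [0.033,-0.1,0],"rotation": [0,0,-0.1]},
  {"translation": [0.066,-0.2,0],"rotation": [0,0,-0.2]},
  {"translation": [0.1,-0.3,0],"rotation": [0,0,-0.3]},
  {"translation": [0.133,-0.4,0],"rotation": [0,0,-0.4]},
  {"translation": [0.166,-0.5,0],"rotation": [0,0,-0.5]},
  {"translation": [0.2,-0.6,0],"rotation": [0,0,-0.6]},
  {"translation": [0.233,-0.7,0],"rotation": [0,0,-0.7]},
  {"translation": [0.266,-0.8,0],"rotation": [0,0,-0.8]},
  {"translation": [0.3,-0.9,0],"rotation": [0,0,-0.9]},
  {"translation": [0.332,-1,0],"rotation": [0,0,-1]},
], jaw=1, newtons=10)

```text
t: 0.93
eef_pos: [0.329, 0.3771, 0.2263]
ee_rot: [3.141, -0.0, -0.899]
force: [1.1, 1.4, -0.3]
width: 0.0262
gripper_force: 0.0
```

Call:
apply_moves([
  {"translation": [0.033,-0.1,0],"rotation": [0,0,-0.1]},
  {"translation": [0.066,-0.2,0],"rotation": [0,0,-0.2]},
  {"translation": [0.1,-0.3,0],"rotation": [0,0,-0.3]},
  {"translation": [0.133,-0.4,0],"rotation": [0,0,-0.4]},
  {"translation": [0.166,-0.5,0],"rotation": [0,0,-0.5]},
  {"translation": [0.2,-0.6,0],"rotation": [0,0,-0.6]},
  {"translation": [0.233,-0.7,0],"rotation": [0,0,-0.7]},
  {"translation": [0.266,-0.8,0],"rotation": [0,0,-0.8]},
  {"translation": [0.3,-0.9,0],"rotation": [0,0,-0.9]},
  {"translation": [0.332,-1,0],"rotation": [0,0,-1]},
])

```text
t: 1.77
eef_pos: [0.4118, 0.1272, 0.2265]
ee_rot: [3.141, 0.0, -1.422]
force: [-0.0, -0.4, -0.3]
width: 0.0007
gripper_force: 0.0
```

Call:
apply_moves([
  {"translation": [0.03,-0.08,0],"rotation": [0,0,-0.02]},
  {"translation": [0.06,-0.16,0],"rotation": [0,0,-0.04]},
  {"translation": [0.09,-0.24,0],"rotation": [0,0,-0.06]},
  {"translation": [0.12,-0.32,0],"rotation": [0,0,-0.08]},
  {"translation": [0.15,-0.4,0],"rotation": [0,0,-0.1]},
  {"translation": [0.18,-0.48,0],"rotation": [0,0,-0.12]},
  {"translation": [0.21,-0.56,0],"rotation": [0,0,-0.14]},
  {"translation": [0.236,-0.616,0],"rotation": [0,0,-0.14]},
  {"translation": [0.236,-0.616,0],"rotation": [0,0,-0.14]},
  {"translation": [0.236,-0.616,0],"rotation": [0,0,-0.14]},
])

```text
t: 2.6
eef_pos: [0.4706, -0.0261, 0.2261]
ee_rot: [3.141, -0.0, -1.495]
force: [1.1, 0.8, -0.7]
width: 0.0004
gripper_force: 0.0
```

Run:
```python
from h import *
import station
print(get_state()['eef_pos'],get_state()['ee_rot'],getattr(station,'hold_point_z',None))
t=grab_frame('top')[125:250,175:415]; s=grab_frame('side')[120:280,220:400]
t=cv2.resize(t,None,fx=2.5,fy=2.5); s=cv2.resize(s,None,fx=1.875*1,fy=1.875)
w=np.zeros((612,600,3),np.uint8); w[:312,:600]=t; w[312:,:338]=s
cv2.imwrite('pics/a1.png',w[:600])
```

```text
[ 0.47064139 -0.02606174  0.22610431] [ 3.14055871e+00 -6.44936966e-05 -1.49529505e+00] 0.0188
```

View pics/a1.png

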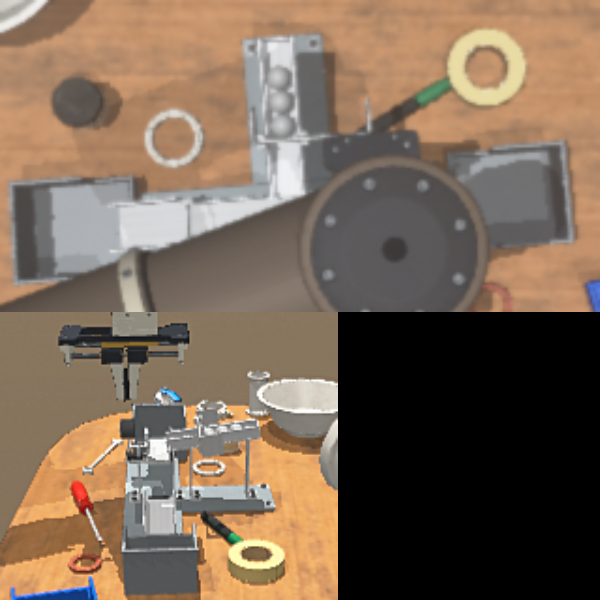

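The side inset shows the shut fingers over the gate, with the body lying along x and clear of the tab. I'm pressing down slowly to about z = 0.09.

Call:
apply_moves([
  {"translation": [0,0,-0.06],"rotation": [0,0,0]},
  {"translation": [0,0,-0.14],"rotation": [0,0,0]},
  {"translation": [0,0,-0.22],"rotation": [0,0,0]},
  {"translation": [0,0,-0.3],"rotation": [0,0,0]},
  {"translation": [0,0,-0.36],"rotation": [0,0,0]},
  {"translation": [0,0,-0.39],"rotation": [0,0,0]},
  {"translation": [0,0,-0.41],"rotation": [0,0,0]},
  {"translation": [0,0,-0.43],"rotation": [0,0,0]},
  {"translation": [0,0,-0.45],"rotation": [0,0,0]},
  {"translation": [0,0,-0.46],"rotation": [0,0,0]},
])

```text
t: 3.53
eef_pos: [0.4711, -0.0252, 0.1116]
ee_rot: [-3.141, 0.0, -1.493]
force: [-0.1, -0.6, 0.5]
width: 0.0004
gripper_force: 0.2
```

Call:
apply_moves([
  {"translation": [0,0,-0.01],"rotation": [0,0,0]},
  {"translation": [0,0,-0.02],"rotation": [0,0,0]},
  {"translation": [0,0,-0.03],"rotation": [0,0,0]},
  {"translation": [0,0,-0.04],"rotation": [0,0,0]},
  {"translation": [0,0,-0.05],"rotation": [0,0,0]},
  {"translation": [0,0,-0.06],"rotation": [0,0,0]},
  {"translation": [0,0,-0.07],"rotation": [0,0,0]},
  {"translation": [0,0,-0.08],"rotation": [0,0,0]},
  {"translation": [0,0,-0.08],"rotation": [0,0,0]},
  {"translation": [0,0,-0.08],"rotation": [0,0,0]},
])

```text
t: 4.37
eef_pos: [0.4708, -0.0254, 0.0914]
ee_rot: [3.141, -0.0, -1.493]
force: [-0.4, -0.4, 0.1]
width: 0.0004
gripper_force: 0.0
```

Call:
apply_moves([
  {"translation": [0,0,0.08],"rotation": [0,0,0]},
  {"translation": [0,0,0.22],"rotation": [0,0,0]},
  {"translation": [0,0,0.36],"rotation": [0,0,0]},
  {"translation": [0,-0.06,0.48],"rotation": [0,0,0]},
  {"translation": [0.1,-0.14,0.54],"rotation": [0,0,0]},
  {"translation": [0.22,-0.14,0.54],"rotation": [0,0,0]},
  {"translation": [0.34,-0.14,0.54],"rotation": [0,0,0]},
  {"translation": [0.46,-0.14,0.54],"rotation": [0,0,0]},
  {"translation": [0.516,-0.14,0.54],"rotation": [0,0,0]},
  {"translation": [0.516,-0.14,0.54],"rotation": [0,0,0]},
])

```text
t: 5.2
eef_pos: [0.6023, -0.0605, 0.2254]
ee_rot: [3.141, -0.001, -1.494]
force: [-0.8, 0.0, 0.2]
width: 0.0001
gripper_force: 0.0
```

Run:
```python
from h import *
print(get_state()['eef_pos'])
t=grab_frame('top')[125:250,175:415]; s=grab_frame('side')[120:280,220:400]
t=cv2.resize(t,None,fx=2,fy=2); s=cv2.resize(s,None,fx=2.1,fy=2.1)
w=np.zeros((250+s.shape[0],480,3),np.uint8); w[:250]=t; w[250:,:s.shape[1]]=s
cv2.imwrite('pics/a2.png',w)
```

```text
[ 0.60225336 -0.06052217  0.22539991]
```

View pics/a2.png

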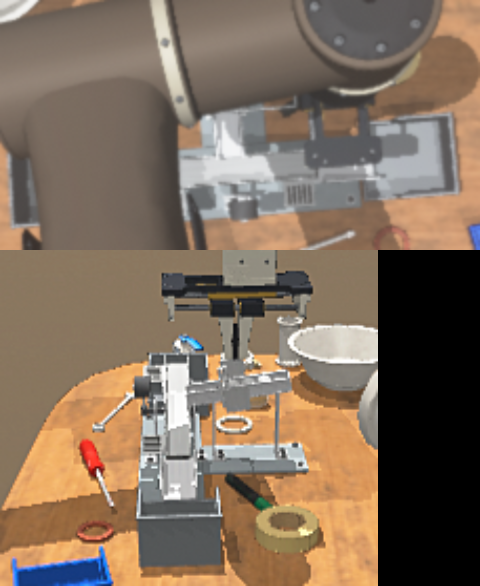

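The side view now shows the gate's right end down with the bob leaning right, at (243,207) in the inset. The fingers line up in x with the tab at (237,380). Next I descend beside the right tab and push left.

Call:
apply_moves([
  {"translation": [0,0,-0.05],"rotation": [0,0,0]},
  {"translation": [0,0,-0.13],"rotation": [0,0,0]},
  {"translation": [0,0,-0.21],"rotation": [0,0,0]},
  {"translation": [0,0,-0.29],"rotation": [0,0,0]},
  {"translation": [0,0,-0.352],"rotation": [0,0,0]},
  {"translation": [0,0,-0.352],"rotation": [0,0,0]},
  {"translation": [0,0.03,-0.352],"rotation": [0,0,0]},
  {"translation": [0,0.06,-0.352],"rotation": [0,0,0]},
  {"translation": [0,0.08,-0.352],"rotation": [0,0,0]},
  {"translation": [0,0.1,-0.352],"rotation": [0,0,0]},
])

```text
t: 6.13
eef_pos: [0.6005, -0.0343, 0.14]
ee_rot: [-3.139, 0.0, -1.493]
force: [-0.1, -0.5, -0.1]
width: 0.0003
gripper_force: 0.0
```

Call:
apply_moves([
  {"translation": [0,0.016,0],"rotation": [0,0,0]},
  {"translation": [-0.002,0.032,0],"rotation": [0,0,0]},
  {"translation": [-0.003,0.048,0],"rotation": [0,0,0]},
  {"translation": [-0.004,0.064,0],"rotation": [0,0,0]},
  {"translation": [-0.006,0.08,0],"rotation": [0,0,0]},
  {"translation": [-0.007,0.096,0],"rotation": [0,0,0]},
  {"translation": [-0.008,0.112,0],"rotation": [0,0,0]},
  {"translation": [-0.01,0.128,0],"rotation": [0,0,0]},
  {"translation": [-0.011,0.144,0],"rotation": [0,0,0]},
  {"translation": [-0.012,0.16,0],"rotation": [0,0,0]},
])

```text
t: 6.97
eef_pos: [0.5968, 0.005, 0.1385]
ee_rot: [3.141, -0.0, -1.493]
force: [0.9, -2.4, 1.1]
width: 0.0005
gripper_force: 0.7
```

Call:
apply_moves([
  {"translation": [0,0.008,0],"rotation": [0,0,0]},
  {"translation": [-0.001,0.014,0],"rotation": [0,0,0]},
  {"translation": [-0.002,0.02,0],"rotation": [0,0,0]},
  {"translation": [-0.002,0.024,0],"rotation": [0,0,0]},
  {"translation": [-0.002,0.028,0],"rotation": [0,0,0]},
  {"translation": [-0.002,0.032,0],"rotation": [0,0,0]},
  {"translation": [-0.003,0.034,0],"rotation": [0,0,0]},
  {"translation": [-0.003,0.036,0],"rotation": [0,0,0]},
  {"translation": [-0.003,0.036,0],"rotation": [0,0,0]},
  {"translation": [-0.003,0.036,0],"rotation": [0,0,0]},
])

```text
t: 7.8
eef_pos: [0.5961, 0.0122, 0.1386]
ee_rot: [3.141, -0.002, -1.494]
force: [2.6, -7.3, -1.2]
width: 0.0006
gripper_force: 3.9
```

The force of 7.3 N means the slide is against its stop. I'll back off, lift, and cross over to the left side.

Call:
apply_moves([
  {"translation": [0,-0.04,0],"rotation": [0,0,0]},
  {"translation": [0,-0.1,0],"rotation": [0,0,0]},
  {"translation": [0,-0.12,0.08],"rotation": [0,0,0]},
  {"translation": [0,-0.12,0.22],"rotation": [0,0,0]},
  {"translation": [0,-0.12,0.34],"rotation": [0,0,0]},
  {"translation": [0,-0.06,0.37],"rotation": [0,0,0]},
  {"translation": [0,0.06,0.37],"rotation": [0,0,0]},
  {"translation": [0,0.2,0.37],"rotation": [0,0,0]},
  {"translation": [0,0.34,0.37],"rotation": [0,0,0]},
  {"translation": [-0.01,0.48,0.37],"rotation": [0,0,0]},
])

```text
t: 8.63
eef_pos: [0.5936, 0.1348, 0.2312]
ee_rot: [-3.141, 0.001, -1.494]
force: [1.4, 0.1, -0.5]
width: 0.0008
gripper_force: 0.0
```

Call:
apply_moves([
  {"translation": [-0.01,0.1,0],"rotation": [0,0,0]},
  {"translation": [-0.01,0.18,0],"rotation": [0,0,0]},
  {"translation": [-0.01,0.18,0],"rotation": [0,0,0]},
  {"translation": [-0.01,0.18,0],"rotation": [0,0,0]},
  {"translation": [-0.01,0.18,0],"rotation": [0,0,0]},
  {"translation": [-0.01,0.18,0],"rotation": [0,0,0]},
  {"translation": [-0.01,0.18,0],"rotation": [0,0,0]},
  {"translation": [-0.01,0.18,0],"rotation": [0,0,0]},
  {"translation": [-0.01,0.18,0],"rotation": [0,0,0]},
  {"translation": [-0.01,0.18,0],"rotation": [0,0,0]},
])

```text
t: 9.47
eef_pos: [0.5912, 0.1782, 0.2311]
ee_rot: [-3.141, 0.0, -1.494]
force: [-0.7, -0.8, -0.9]
width: 0.0004
gripper_force: 0.0
```

Run:
```python
from h import *
print(get_state()['eef_pos'],get_state()['t'])
t=grab_frame('top')[125:250,175:415]; s=grab_frame('side')[130:280,250:400]
t=cv2.resize(t,None,fx=2,fy=2); s=cv2.resize(s,None,fx=2.3,fy=2.3)
w=np.zeros((250+s.shape[0],480,3),np.uint8); w[:250]=t; w[250:,:s.shape[1]]=s
cv2.imwrite('pics/a3.png',w)
```

```text
[0.59119049 0.17815544 0.23114111] 9.4667
```

View pics/a3.png

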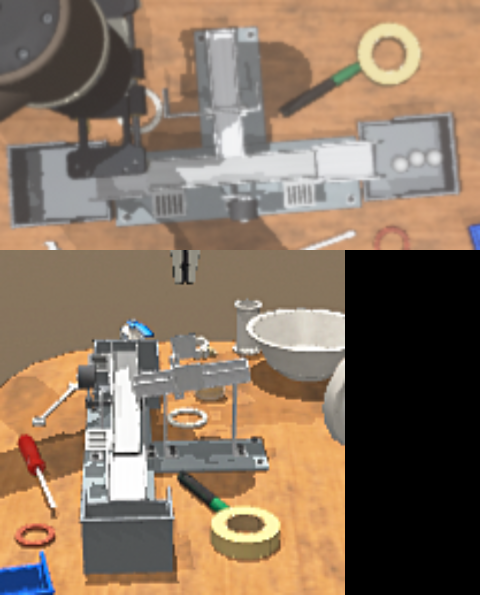

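All three balls lie in the right bin, at inset (400–436,160). The left tab is at inset (166,88–115), so I'll measure it.

Run:
```python
from h import *
for x,y in[(165,89),(167,115),(262,112)]: print(onz('top',175+x/2-.25,125+y/2-.25,.164).round(4))
```

```text
[0.6054 0.1386 0.164 ]
[0.5738 0.1357 0.164 ]
[0.5778 0.0209 0.164 ]
```

Call:
apply_moves([
  {"translation": [0,0,-0.06],"rotation": [0,0,0]},
  {"translation": [0,0,-0.15],"rotation": [0,0,0]},
  {"translation": [0,0,-0.24],"rotation": [0,0,0]},
  {"translation": [0,0,-0.32],"rotation": [0,0,0]},
  {"translation": [0,0,-0.37],"rotation": [0,0,0]},
  {"translation": [0,0,-0.37],"rotation": [0,0,0]},
  {"translation": [0,-0.03,-0.37],"rotation": [0,0,0]},
  {"translation": [0,-0.06,-0.37],"rotation": [0,0,0]},
  {"translation": [0,-0.08,-0.37],"rotation": [0,0,0]},
  {"translation": [0,-0.1,-0.37],"rotation": [0,0,0]},
])

```text
t: 10.4
eef_pos: [0.5916, 0.153, 0.1398]
ee_rot: [-3.14, 0.001, -1.494]
force: [0.3, 0.2, 0.4]
width: 0.0006
gripper_force: 0.0
```

Call:
apply_moves([
  {"translation": [0,-0.018,0],"rotation": [0,0,0]},
  {"translation": [0.002,-0.036,0],"rotation": [0,0,0]},
  {"translation": [0.003,-0.054,0],"rotation": [0,0,0]},
  {"translation": [0.005,-0.072,0],"rotation": [0,0,0]},
  {"translation": [0.006,-0.09,0],"rotation": [0,0,0]},
  {"translation": [0.007,-0.108,0],"rotation": [0,0,0]},
  {"translation": [0.009,-0.126,0],"rotation": [0,0,0]},
  {"translation": [0.01,-0.144,0],"rotation": [0,0,0]},
  {"translation": [0.012,-0.156,0],"rotation": [0,0,0]},
  {"translation": [0.013,-0.168,0],"rotation": [0,0,0]},
])

```text
t: 11.23
eef_pos: [0.5942, 0.1111, 0.1384]
ee_rot: [3.141, -0.0, -1.494]
force: [-0.8, 0.8, 1.2]
width: 0.0006
gripper_force: 0.7
```

Call:
apply_moves([
  {"translation": [0,-0.006,0],"rotation": [0,0,0]},
  {"translation": [0,-0.01,0],"rotation": [0,0,0]},
  {"translation": [0,-0.014,0],"rotation": [0,0,0]},
  {"translation": [0,-0.018,0],"rotation": [0,0,0]},
  {"translation": [0,-0.022,0],"rotation": [0,0,0]},
  {"translation": [0,-0.024,0],"rotation": [0,0,0]},
  {"translation": [0,-0.026,0],"rotation": [0,0,0]},
  {"translation": [0,-0.028,0],"rotation": [0,0,0]},
  {"translation": [0,-0.028,0],"rotation": [0,0,0]},
  {"translation": [0,-0.028,0],"rotation": [0,0,0]},
])

```text
t: 12.07
eef_pos: [0.5944, 0.1059, 0.1385]
ee_rot: [-3.141, 0.002, -1.493]
force: [-0.1, 7.3, -0.5]
width: 0.0004
gripper_force: 3.6
```

The force is 7.3 N at the shut stop. I'm backing off, lifting and checking.

Call:
apply_moves([
  {"translation": [0,0.04,0],"rotation": [0,0,0]},
  {"translation": [0,0.12,0],"rotation": [0,0,0]},
  {"translation": [0,0.2,0.06],"rotation": [0,0,0]},
  {"translation": [0,0.26,0.18],"rotation": [0,0,0]},
  {"translation": [0,0.3,0.3],"rotation": [0,0,0]},
  {"translation": [0,0.36,0.38],"rotation": [0,0,0]},
  {"translation": [0,0.4,0.4],"rotation": [0,0,0]},
  {"translation": [0,0.4,0.4],"rotation": [0,0,0]},
  {"translation": [0,0.4,0.4],"rotation": [0,0,0]},
  {"translation": [0,0.4,0.4],"rotation": [0,0,0]},
])

```text
t: 12.9
eef_pos: [0.5936, 0.204, 0.2372]
ee_rot: [3.139, -0.001, -1.493]
force: [-0.5, 0.3, -0.2]
width: 0.0005
gripper_force: 0.0
```

Run:
```python
from h import *
print(get_state()['force'])
t=grab_frame('top')[125:250,175:415]
cv2.imwrite('pics/a4.png',cv2.resize(t,None,fx=3.3,fy=3.3))
```

```text
[-0.52554476  0.3485589  -0.24932827]
```

View pics/a4.png

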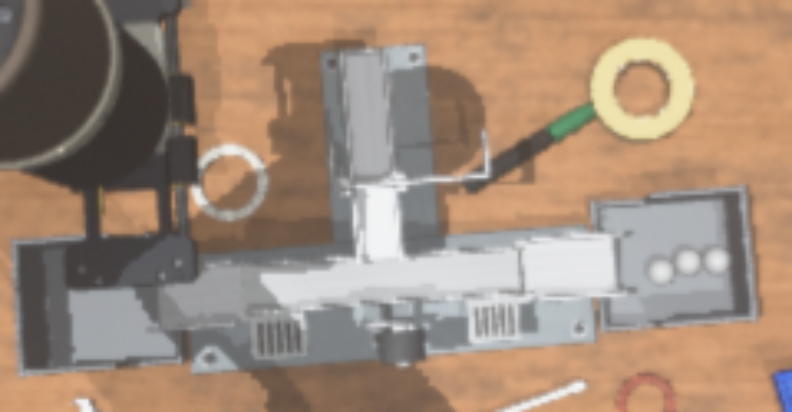

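The right tab is back at its starting pixel (487,178). The three balls are at rest in the right bin, at (660–716,265). The gate lies to the right and the loose things have not moved.

```bash
python3 -c "
from station import *
print(job_done())"
```

```text
the job is handed in; nothing more can be done
None
```

The job is handed in at about 13 s: the gate is over on its right stop, all three balls are in the right bin, the slide is shut, and nothing else was moved; no verdict was returned.

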